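Load the indexing slide and lock it one hole on

TASK

Put the two loose steel rings on the posts of the bench fixture's sliding section, each on the post that fits its bore and all the way down on the deck. Then pull up the black lock knob, shift the loaded section to the next hole towards the end of the tube with the upright plate, and let the pin drop fully home there. Finish while still gripping the knob with the pin home: do not let go at the end, and leave the screwdriver, the spray can and the battery pack where they are.

Things in the scene. Friction and masses are not known exactly. Their poses are not given: they have to be found in the camera images.
- fixture: fixture bolted to the bench, place and yaw vary: a level 30 x 30 mm aluminium tube, 320 mm long, along the fixture's y axis, top face 50 mm above the bench, with four 13 mm lock holes in it at y = -105, -35, 35, 105 mm. Origin on the bench under the tube's middle, z up. A dark upright plate, 75 mm high, closes the +y end (y = 160 to 168 mm); deck and posts are on the -x side of the tube
- slide (a joint): position in m of the steel sleeve (60 mm long) with its deck along the tube, growing to the fixture's +y, towards the upright plate. Starts at 0 (within 1 mm), pin in the hole at y = -35 mm; 0.070 is the next hole towards the plate. Runs from -0.071 to 0.141 once the pin is out; about 3 N of friction
- plunger (a joint): height of the lock plunger in m: 0 = pin fully home (10 mm deep in the hole), 0.018 = pulled right up. The pin (10 mm dia., round end) clears the tube above about 0.011. A spring drives it down: about 6 N at home, 11 N fully pulled; it does not stay up by itself. Let down between holes, the pin rides on the tube about 0.010 up
- knob (a point): middle of the lock plunger's black upright cylindrical knob, 28 mm dia., 28 mm high (14 mm above and below this point), on top of the sleeve; moves with sleeve and plunger. With the pin home this point is 88 mm above the bench and the knob's underside 5 mm above a 22 mm dia. collar on the sleeve (collar top 68.5 mm, sleeve top 56.5 mm above the bench)
- wide_seat (a point): foot of the thick post (28 mm dia., 32 mm high, 4 mm chamfer at the top) on the sliding section's deck; the deck (96 x 190 mm) has its top 30 mm above the bench. It lies 80 mm to the fixture's -x and 50 mm to +y of the knob, and travels with the section
- narrow_seat (a point): foot of the thin post (16 mm dia., 32 mm high, 4 mm chamfer at the top) on the same deck, 80 mm to the fixture's -x and 50 mm to -y of the knob; travels with the section
- wide_ring: loose steel ring, 52 mm outside, 34 mm bore, 24 mm high, about 0.2 kg, lying flat on the bench to one side of the fixture; fits the thick post. Origin at the centre of its underside, z up
- narrow_ring: loose steel ring, 40 mm outside, 22 mm bore, 24 mm high, about 0.16 kg, lying flat on the bench on the other side; fits the thin post. Origin at the centre of its underside, z up
- screwdriver: bystander: red-handled screwdriver lying on the bench right of the fixture, handle along its own -x; leave alone
- spray_can: bystander: upright spray can, 56 mm dia., 150 mm high, to the left of the fixture; leave alone
- battery: bystander: red tool battery pack, 75 x 110 x 56 mm, just beyond the fixture; leave alone
There are look-alikes about, which are no part of the job. Leave any pink look-alike of the narrow_ring alone.

How it is judged:
By the outcome, as a careful person would: the job done as asked, in the order asked, and still so for the second after the job is handed in, while the arm keeps its last pose, push and grip.
It also fails if it takes over 64 s, if anything falls off the work surface, if the arm or the gripper's body presses on something with over 40 N, if the wrist force passes 120 N, or if a joint passes its speed limit or range.

ROBOT

A 7-joint arm with a two-finger parallel gripper is mounted at the origin on the work surface. World frame = base frame: x ahead of the robot, y to its left, z up, the work surface at z = 0. Lengths are in m, angles in rad, forces in N, time in s.
With the tool pointing down it reaches from about 0.35 to 0.9 m from the base axis. Payload 8.1 kg.
Tool frame: the origin (TCP) lies between the finger pads, 19 mm behind the fingertips; this is the grasp point; z points along the fingers, y is the direction in which the jaws open and shut (so a half turn about z gives the same grasp; the last joint's range is limited). The gripper opens to 85 mm and grips with 20 to 120 N. Pads are 22 mm wide; open, the fingers measure 114 mm over their backs; the gripper's body (76 mm by 85 mm) begins 54 mm behind the grasp point. The pads swing forward as they close: fully open they stand 13 mm farther back than shut.
Start: joints at [-0.103, 0.434, 0.025, 1.573, -0.012, 1.134, -0.075], TCP at [0.625, -0, 0.25] pointing down, gripper open.
Joint ranges: [-2.62, 2.62], [-0.44, 2.09], [-1.27, 1.32], [0.08, 2.57], [-1.32, 4.46], [0.12, 2], [-2.74, 2.74]. Speed limits (rad/s): [2.22, 2.22, 3.01, 3.01, 3.14, 3.14, 3.14].

INTERFACE

Orientations are given as [roll, pitch, yaw] about the fixed x, y, z axes, in that order (R = Rz(yaw) Ry(pitch) Rx(roll)).
In Python, from workcell import telemetry, optics, workorder gives the robot as it stands. The module is installed in compiled form; this text tells all that it offers.
- The arm moves only by the shell command python3 -m handwheel 'ROWS'. ROWS is a JSON object of lists of equal length, an entry for each row: "dp": the shift along the tool's x, y, z scaled (see below), a list of three; "spin": the turn about the tool's z scaled (see below); "claw": the opening in per cent of the stroke, from 0 (shut) to 100 (fully open). In form: {"dp": [[x, y, z], ...], "spin": [spin, ...], "claw": [claw, ...]}. A call has 1 to 10 rows; each row shifts and turns the commanded pose from where the row before left it, along the tool's axes as they then stand; what a row does not reach is not made up. The controller multiplies each number of a shift by 0.04 m and each number of a turn by 8 degrees. A row lasts 1/8 s, in which the tool goes at most 62.5 mm and 10.7 degrees, less where a joint would pass 70% of its speed; a pose out of reach is approached as far as the arm can. A call with a number of a shift or a turn outside -1 to 1 is refused whole. A call with a gripper value outside its range is refused whole. The fingers move at their own pace and stop on an object; the grip force is fixed at half the most. Time passes only in rows, so rows that do not move let the fingers close. It gives the time, the measured TCP pose, the force and the opening at its end, in the units of the state.
- telemetry.observe(): the state, without advancing time (a new reading comes with each control period).
- optics.get_image(name): name is "scene" or "side" or "wrist"; returns a dict with "img" (420x560x3 uint8, red, green, blue), "range_z" (420x560 float32, m along the optical axis (not along the pixel's ray), 0 where there is no reading), "mtx" (3x3 intrinsics, pixels), "rvec" (rotation vector, rad) and "tvec" (3), from world to camera coordinates, as OpenCV has them; the wrist camera has in their place "tool_from_camera" (4x4, takes a point from camera to tool coordinates, whose origin is the TCP and whose axes are the flange's). Camera axes: x right, y down, z forward; pixel columns grow to the right and rows downward; lengths in m; the calibration is good to about 2 mm. A picture is of the moment at which its call begins: read the wrist's pose just before it.
- workorder.finish_job(): hands the job in, once; it reports no verdict.
The state is a dict: "clock": time; "joint_pos": joint angles; "joint_vel": joint speeds; "joint_torque": joint torques, N m; "tcp_pos": TCP position; "tool_rot": TCP orientation; "wrist_force": force on the tool from outside, world axes, zero at the start; "wrist_torque": the same for the moment, N m; "finger_gap": finger opening in m.
Only numpy, scipy, OpenCV 4.12 (cv2) and the standard library are available. Lean on these libraries where they do the work, as an engineer would, in place of code of your own. Each camera call takes 0.05 s, during which the arm holds its last target. There are 200 camera calls.

## Working session

There is one attempt and no reset: what is moved stays moved. The work goes in short steps, Python scripts to look and compute and a shell command to move; the robot and the scene stay as the last step left them, time stands still between calls to the robot, and variables do not carry over. Pictures are saved under pics/ and viewed, about 8 in all and at most 12, crops included, and the job is handed in when it is done.

```bash
mkdir -p pics; cat > h.py <<'E'
import numpy as np, cv2
from workcell import telemetry, optics, workorder
from scipy.spatial.transform import Rotation as R
def cam(name):
    s=telemetry.observe(); d=optics.get_image(name)
    if name=="wrist":
        T=np.eye(4); T[:3,:3]=R.from_euler('xyz',s['tool_rot']).as_matrix(); T[:3,3]=s['tcp_pos']
        d['W']=T@d['tool_from_camera']
    else:
        M=np.eye(4); M[:3,:3]=cv2.Rodrigues(np.array(d['rvec'],float))[0]; M[:3,3]=np.ravel(d['tvec']); d['W']=np.linalg.inv(M)
    return d
def cloud(d):
    z=d['range_z']; v,u=np.indices(z.shape); K=d['mtx']
    p=np.stack([(u-K[0][2])/K[0][0]*z,(v-K[1][2])/K[1][1]*z,z],-1)
    p=p@d['W'][:3,:3].T+d['W'][:3,3]; p[z==0]=np.nan
    return p
def save(d,n,scale=1,crop=None):
    im=d['img'][...,::-1]
    if crop: im=im[crop[1]:crop[3],crop[0]:crop[2]]
    cv2.imwrite('pics/'+n,cv2.resize(im,None,fx=scale,fy=scale,interpolation=cv2.INTER_CUBIC))
E
python3 - <<'E'
from h import *
s=telemetry.observe(); print(s)
for n in("scene","side"):
    d=cam(n); np.save(n+'_c.npy',cloud(d)); np.save(n+'_i.npy',d['img']); save(d,n+'0.png',1.4); print(n,d['W'].round(3))
E
```

```text
{'clock': 0.0, 'joint_pos': array([-0.10259543,  0.43522895,  0.02498244,  1.57410869, -0.01160972,
        1.13403241, -0.07508276]), 'joint_vel': array([-0.00167964,  0.00089327, -0.00074598, -0.0004611 ,  0.00078221,
        0.00020379,  0.0010921 ]), 'joint_torque': array([ 8.97134169e-05, -6.70461059e+01,  1.02531374e+00, -3.16203833e+01,
        1.55155628e-02,  1.25530543e-02, -1.11555586e-06]), 'tcp_pos': array([ 6.24505731e-01, -6.08491934e-05,  2.49217885e-01]), 'tool_rot': array([-3.13996670e+00,  1.42726585e-04,  1.57072648e+00]), 'wrist_force': array([-0.28622778,  0.05982775, -0.01130335]), 'wrist_torque': array([ 0.06055022,  0.02929793, -0.025493  ]), 'finger_gap': 0.08543274774781087}
scene [[-0.174  0.717 -0.675  1.265]
 [ 0.985  0.124 -0.122  0.124]
 [-0.004 -0.686 -0.728  0.848]
 [ 0.     0.     0.     1.   ]]
side [[-0.752 -0.4    0.524  0.053]
 [-0.659  0.45  -0.603  0.61 ]
 [ 0.006 -0.799 -0.602  0.668]
 [ 0.     0.     0.     1.   ]]
```

View pics/scene0.png

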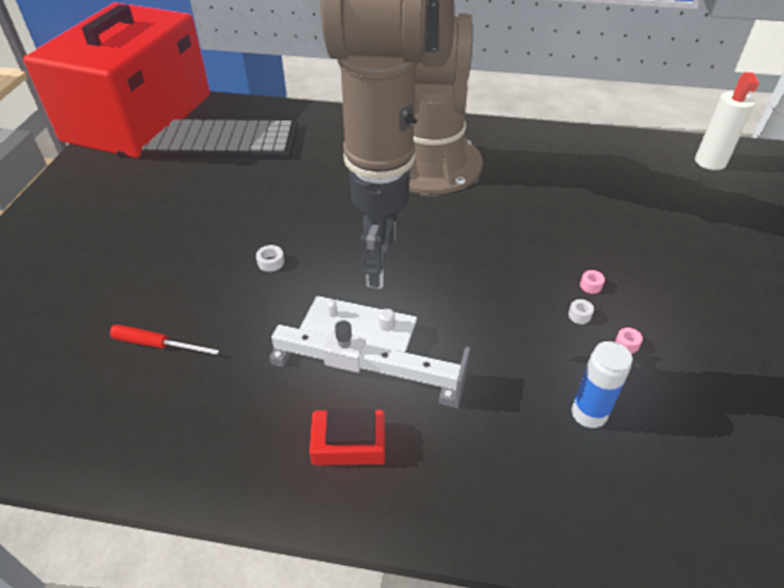

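View pics/side0.png

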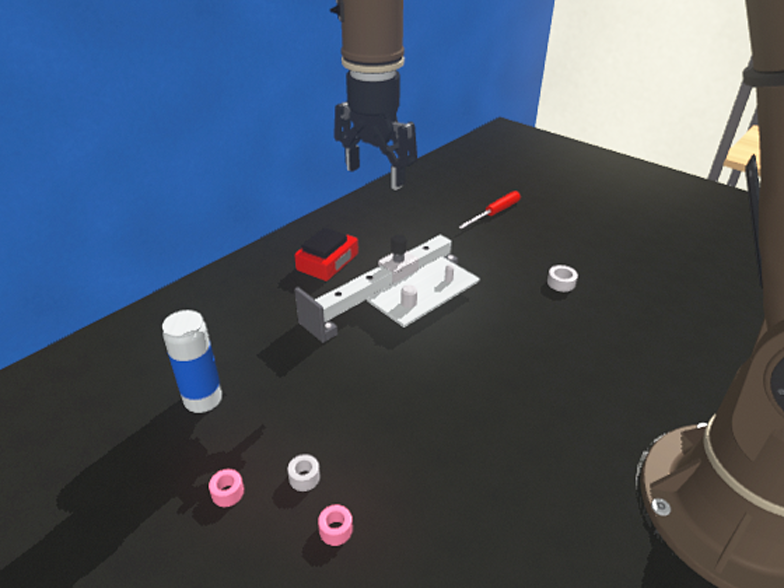

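The scene picture shows the wide ring at (270,258), the narrow steel ring at (581,311) between two pink ones, the knob at (343,332), posts at (332,308) and (387,318), and the plate at (462,375). The side picture agrees with this. Next I measure from depth.

```bash
cat > m.py <<'E'
from h import *
P={n:np.load(n+'_c.npy') for n in("scene","side")}; I={n:np.load(n+'_i.npy').astype(int) for n in P}
def circ(xy):
    A=np.c_[2*xy,np.ones(len(xy))]; s=np.linalg.lstsq(A,(xy**2).sum(1),rcond=None)[0]
    return s[:2],np.sqrt(s[2]+s[0]**2+s[1]**2)
seeds={'wide':((270,258),(562,278)),'narrow':((581,311),(304,472))}
for k,(a,b) in seeds.items():
    for n,(u,v) in zip(("scene","side"),(a,b)):
        u,v=int(u/1.4),int(v/1.4); p=P[n][v-20:v+21,u-20:u+21].reshape(-1,3); c=I[n][v-20:v+21,u-20:u+21].reshape(-1,3)
        white=(c.min(1)>110)&(c.max(1)-c.min(1)<45)
        t=p[white&(p[:,2]>.019)&(p[:,2]<.029)]
        (x0,x1),_ = cv2.minEnclosingCircle(t[:,:2].astype(np.float32)),0
        print(k,n,len(t),'minencl',np.round(x0[0],4),np.round(x0[1],4),'r',x1 if 0 else round(cv2.minEnclosingCircle(t[:,:2].astype(np.float32))[1],4),'z',np.median(t[:,2]).round(4)) if 0 else print(k,n,len(t),cv2.minEnclosingCircle(t[:,:2].astype(np.float32)),np.median(t[:,2]))
# tube top / fixture axis, knob top, posts
for n in P:
    p=P[n].reshape(-1,3); ok=(p[:,0]>.5)&(p[:,0]<.95)&(p[:,1]>-.3)&(p[:,1]<.3)
    p=p[ok]
    tube=p[(abs(p[:,2]-.05)<.003)]
    q=cv2.fitLine(tube[:,:2].astype(np.float32),cv2.DIST_HUBER,0,.01,.01).ravel(); print(n,'tube',len(tube),q,np.degrees(np.arctan2(q[1],q[0])))
    kn=p[(abs(p[:,2]-.102)<.004)]; print('knob',len(kn),cv2.minEnclosingCircle(kn[:,:2].astype(np.float32)) if len(kn) else '')
    po=p[(abs(p[:,2]-.062)<.003)]; print('post62',len(po)); 
    for cl in (po[po[:,1]>po[:,1].mean()],po[po[:,1]<po[:,1].mean()]): print(cv2.minEnclosingCircle(cl[:,:2].astype(np.float32)))
E
python3 m.py
```

```text
wide scene 136 ((0.4024437963962555, -0.2664910554885864), 0.02728874236345291) 0.023399458003575735
wide side 124 ((0.3991698920726776, -0.26679563522338867), 0.02773284539580345) 0.021965799213283566
narrow scene 124 ((0.44573432207107544, 0.3334505259990692), 0.02137060835957527) 0.023446146904238463
narrow side 255 ((0.44346100091934204, 0.3352031707763672), 0.02023625187575817) 0.022508952092452628
scene tube 1274 [0.1069546  0.9942639  0.6375809  0.00478637] 83.86021
knob 94 ((0.62871253490448, -0.06352348625659943), 0.015399696305394173)
post62 145
((0.6723355054855347, 0.019830940291285515), 0.13227953016757965)
((0.6630675196647644, -0.06700535118579865), 0.13190151751041412)
side tube 848 [0.14150749 0.9899372  0.6379453  0.00914652] 81.86491
knob 55 ((0.6262332201004028, -0.06260596215724945), 0.014666737988591194)
post62 106
((0.6465461254119873, 0.13662812113761902), 0.03209729865193367)
((0.5717389583587646, -0.05371120572090149), 0.062041204422712326)
```

```bash
python3 - <<'E'
from h import *
for n,(u,v) in (("scene",(343,322)),("side",(398,240))):
    d=np.load(n+'_c.npy'); u,v=int(u/1.4),int(v/1.4)
    p=d[v-30:v+31,u-45:u+60].reshape(-1,3)
    print(n,np.histogram(p[:,2],bins=np.arange(0,.13,.004)))
    t=p[p[:,2]>.09]; print(t.mean(0),t.min(0),t.max(0))
E
```

```text
scene (array([1464,   39,   10,    8,   23,   50,  178, 1265,  278,   94,   97,
        148,  724,  204,  244,   83,   16,    8,    2,   11,   14,   11,
         15,   16,   19,   78,    7,    0,    0,    0,    0,    0]), array([0.   , 0.004, 0.008, 0.012, 0.016, 0.02 , 0.024, 0.028, 0.032,
       0.036, 0.04 , 0.044, 0.048, 0.052, 0.056, 0.06 , 0.064, 0.068,
       0.072, 0.076, 0.08 , 0.084, 0.088, 0.092, 0.096, 0.1  , 0.104,
       0.108, 0.112, 0.116, 0.12 , 0.124, 0.128]))
[ 0.64580138 -0.04229944  0.14965735] [ 0.61344664 -0.07755941  0.0902434 ] [0.68205348 0.01001405 0.26544757]
side (array([436,  23,  27,  51,  51,  41, 253, 390,  93, 141,  84, 235, 281,
       218,  46,  21,  19,   3,   5,  17,  12,  17,  13,  15,  33,  30,
         0,   0,   0,   0,   0,   0]), array([0.   , 0.004, 0.008, 0.012, 0.016, 0.02 , 0.024, 0.028, 0.032,
       0.036, 0.04 , 0.044, 0.048, 0.052, 0.056, 0.06 , 0.064, 0.068,
       0.072, 0.076, 0.08 , 0.084, 0.088, 0.092, 0.096, 0.1  , 0.104,
       0.108, 0.112, 0.116, 0.12 , 0.124, 0.128]))
[ 0.62446813 -0.05944715  0.09787763] [ 0.61167461 -0.07672674  0.09021917] [ 0.64000792 -0.04880169  0.10229815]
```

```bash
python3 - <<'E'
from h import *
d=cam("wrist"); save(d,'w0.png',1.4); np.save('w0_c.npy',cloud(d)); print(d['tool_from_camera'].round(3))
P=np.load('scene_c.npy');I=np.load('scene_i.npy').astype(int)
pink=(I[...,0]-I[...,1]>50)&(I[...,2]-I[...,1]>15)&(P[...,2]>.019)&(P[...,2]<.03)&(P[...,1]>.2)
n,l=cv2.connectedComponents(pink.astype(np.uint8))
for i in range(1,n):
    t=P[l==i]
    if len(t)>15: print(len(t),cv2.minEnclosingCircle(t[:,:2].astype(np.float32)))
t=P[(P[...,2]>.13)&(P[...,2]<.16)&(P[...,1]>.25)&(P[...,0]>.4)]; print('can',cv2.minEnclosingCircle(t[:,:2].astype(np.float32)))
E
```

```text
[[ 0.001 -0.96  -0.28   0.071]
 [ 1.     0.     0.001 -0.001]
 [-0.001 -0.28   0.96  -0.123]
 [ 0.     0.     0.     1.   ]]
111 ((0.36134111881256104, 0.35834479331970215), 0.021369721740484238)
142 ((0.5018718242645264, 0.41266196966171265), 0.02106177806854248)
can ((0.6595219969749451, 0.34174227714538574), 0.02790994755923748)
```

View pics/w0.png

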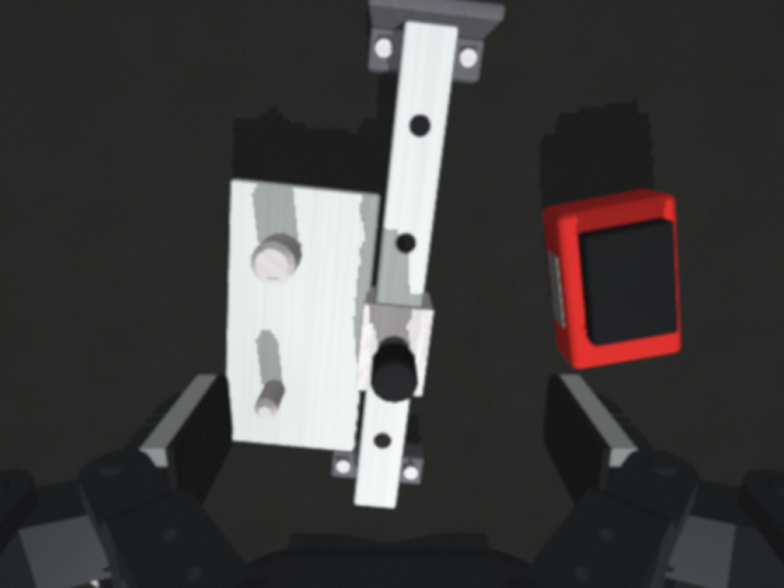

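The wrist view shows the lock holes at (420,125), (405,243) and (382,440), the post tops at (274,262) and (267,411), and the knob top at about (394,378). All are clear. Next I intersect the rays with the known heights.

```bash
cat >> h.py <<'E'
def ray(W,K,u,v,z):
    r=W[:3,:3]@np.linalg.solve(np.array(K,float),[u,v,1]); o=W[:3,3]; return o+r*(z-o[2])/r[2]
E
python3 - <<'E'
from h import *
d=cam("wrist")
pts={'h4':(420,125,.05),'h3':(405,243,.05),'h1':(382,440,.05),'thick':(274,262,.062),'thin':(267,411,.062),'knob':(394,379,.102)}
X={k:ray(d['W'],d['mtx'],(u+.2)/1.4,(v+.2)/1.4,z) for k,(u,v,z) in pts.items()}
for k in X: print(k,X[k].round(4))
e=X['h4']-X['h1']; print(np.linalg.norm(e)); e/=np.linalg.norm(e); print('yaw',np.degrees(np.arctan2(-e[0],e[1])))
# model fit
loc={'h4':(0,.105),'h3':(0,.035),'h1':(0,-.105),'thick':(-.08,.015),'thin':(-.08,-.085),'knob':(0,-.035)}
A=np.array([loc[k] for k in X]);B=np.array([X[k][:2] for k in X])
a0,b0=A.mean(0),B.mean(0); r,_=R.align_vectors(np.c_[B-b0,0*B[:,0]],np.c_[A-a0,0*A[:,0]]); M=r.as_matrix()[:2,:2]
print('yaw fit',np.degrees(r.as_euler('xyz')[2])); 
for k,a in zip(X,A): print(k,(M@(a-a0)+b0).round(4),'res mm',((M@(a-a0)+b0-X[k][:2])*1e3).round(1))
E
```

```text
h4 [0.6423 0.075  0.05  ]
h3 [0.6343 0.0051 0.05  ]
h1 [ 0.6197 -0.1337  0.05  ]
thick [ 0.5551 -0.0042  0.062 ]
thin [ 0.5445 -0.1045  0.062 ]
knob [ 0.6271 -0.0619  0.102 ]
0.20993584111540772
yaw -6.19010517583895
yaw fit -6.161291630315897
h4 [0.6429 0.0758] res mm [0.5 0.8]
h3 [0.6354 0.0062] res mm [1.1 1.1]
h1 [ 0.6203 -0.133 ] res mm [0.6 0.7]
thick [ 0.5537 -0.0051] res mm [-1.4 -1. ]
thin [ 0.5429 -0.1046] res mm [-1.6 -0. ]
knob [ 0.6279 -0.0634] res mm [ 0.7 -1.6]
```

```bash
python3 -m handwheel '{"dp":[[-0.67,-0.56,0.1],[-0.67,-0.56,0.25],[-0.67,-0.56,0.25],[-0.67,-0.56,0.25],[-0.67,-0.56,0.25],[-0.67,-0.56,0.25],[-0.67,-0.56,0.25],[-0.67,-0.56,0.25],[-0.67,-0.56,0.25],[-0.63,-0.55,0.2]],"spin":[0,0,0,0,0,0,0,0,0,0],"claw":[100,100,100,100,100,100,100,100,100,100]}'
python3 -m handwheel '{"dp":[[0,0,0],[0,0,0]],"spin":[0,0],"claw":[100,100]}'
python3 - <<'E'
from h import *
d=cam("wrist"); save(d,'w1.png',1.4); c=cloud(d)
t=c[(abs(c[...,2]-.024)<.0025)&(d['img'].min(-1)>90)]; print(len(t),cv2.minEnclosingCircle(t[:,:2].astype(np.float32)), np.median(t[:,2]))
E
```

```text
clock: 1.45
tcp_pos: [0.4005, -0.2672, 0.1577]
tool_rot: [-3.142, 0.0, 1.57]
wrist_force: [0.3, 0.3, 0.1]
finger_gap: 0.0852
clock: 1.7
tcp_pos: [0.4018, -0.2661, 0.1581]
tool_rot: [3.141, -0.0, 1.571]
wrist_force: [0.2, -1.2, 0.0]
finger_gap: 0.0854
2395 ((0.47675400972366333, -0.21807466447353363), 0.11788477003574371) 0.023450020477723987
```

View pics/w1.png

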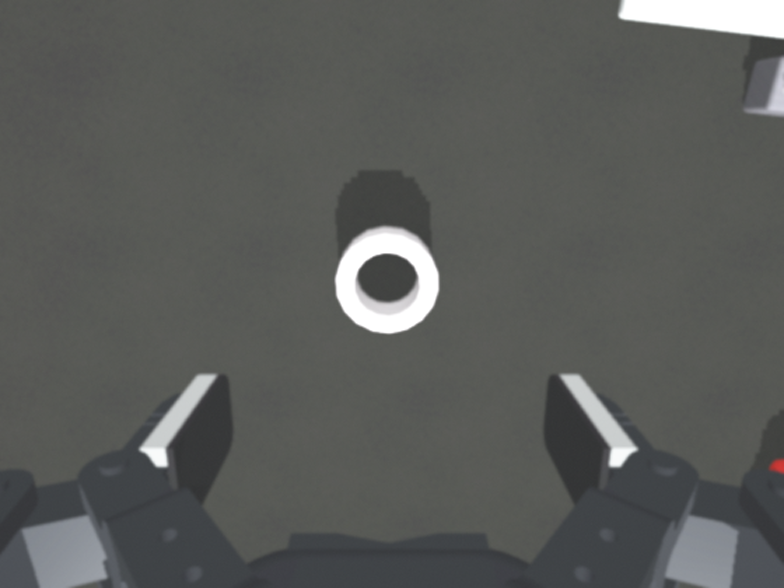

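The ring's top face is centred at about (387,281) and midway between the fingers.

```bash
python3 - <<'E'
from h import *
d=cam("wrist"); print([ray(d['W'],d['mtx'],u/1.4,v/1.4,.024).round(4) for u,v in((387,281),(335,281),(439,281),(387,230),(387,333))],telemetry.observe()['tcp_pos'])
E
```

```text
[array([ 0.4009, -0.2668,  0.024 ]), array([ 0.3747, -0.2668,  0.024 ]), array([ 0.4271, -0.2667,  0.024 ]), array([ 0.4009, -0.2408,  0.024 ]), array([ 0.4009, -0.2948,  0.024 ])] [ 0.40226862 -0.26567069  0.15822054]
```

```bash
python3 -m handwheel '{"dp":[[-0.03,-0.03,0.5],[0,0,0.6],[0,0,0.6],[0,0,0.6],[0,0,0.6],[0,0,0.4],[0,0,0.06],[0,0,0],[0,0,0],[0,0,0]],"spin":[0,0,0,0,0,0,0,0,0,0],"claw":[100,100,100,100,100,100,100,100,50,30]}'
python3 -m handwheel '{"dp":[[0,0,0],[0,0,0],[0,0,0],[0,0,0]],"spin":[0,0,0,0],"claw":[30,30,30,30]}'
```

```text
clock: 3.05
tcp_pos: [0.4007, -0.2678, 0.0242]
tool_rot: [3.14, 0.001, 1.571]
wrist_force: [6.0, 0.9, 3.5]
finger_gap: 0.0519
clock: 3.55
tcp_pos: [0.4007, -0.2678, 0.0247]
tool_rot: [3.14, 0.0, 1.57]
wrist_force: [-1.4, 1.6, 12.0]
finger_gap: 0.0491
```

```bash
python3 -m handwheel '{"dp":[[0,0,-0.2],[0,0,-0.6],[0,0,-0.7],[0,0,-0.7],[0,0,-0.5],[0.5,0.3,0],[0.5,0.3,0],[0,0,0]],"spin":[0,0,0,0,0,0,0,0],"claw":[30,30,30,30,30,30,30,30]}'
python3 - <<'E'
from h import *
d=cam("wrist"); save(d,'w2.png',1.4); print(telemetry.observe()['tcp_pos'])
E
```

```text
clock: 4.55
tcp_pos: [0.425, -0.2259, 0.132]
tool_rot: [3.141, -0.001, 1.574]
wrist_force: [-0.4, 0.4, -1.5]
finger_gap: 0.0492
[ 0.42423255 -0.22702935  0.13182748]
```

View pics/w2.png

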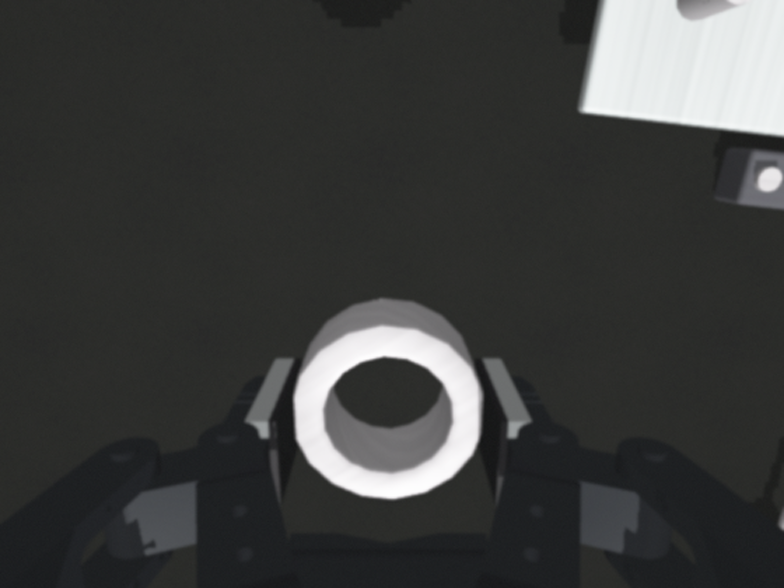

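The ring is held: its top face spans u 293–482 and v 325–499, with its centre at about (388,412).

```bash
python3 - <<'E'
from h import *
d=cam("wrist"); s=telemetry.observe(); z=s['tcp_pos'][2]-.0007
L,Rr,T,B=[ray(d['W'],d['mtx'],u/1.4,v/1.4,z) for u,v in((293.5,412),(482,412),(388,325),(388,499))]
print(np.linalg.norm(L-Rr),np.linalg.norm(T-B)); c=np.array([(L+Rr)[0]/2,(T+B)[1]/2]); print(c-s['tcp_pos'][:2],s['tcp_pos'],'TCP target',np.array([.5544,-.0047])-(c-s['tcp_pos'][:2]))
E
```

```text
0.04936288088513296 0.05110160838474057
[-0.00076658  0.00010658] [ 0.4238706  -0.22774052  0.13177075] TCP target [ 0.55516658 -0.00480658]
```

```bash
python3 -m handwheel '{"dp":[[0.42,0.25,0],[0.62,0.36,0],[0.72,0.42,0],[0.72,0.42,0],[0.72,0.42,0],[0.72,0.42,0],[0.72,0.42,0],[0.62,0.37,0],[0.31,0.2,0],[0,0,0]],"spin":[0,0,0,0,0,0,0,0,0,0],"claw":[30,30,30,30,30,30,30,30,30,30]}'
python3 -m handwheel '{"dp":[[0,0,0.4],[0,0,0]],"spin":[0,0],"claw":[30,30]}'
python3 - <<'E'
from h import *
d=cam("wrist"); save(d,'w3.png',1.4); print(telemetry.observe()['tcp_pos'])
E
```

```text
clock: 5.9
tcp_pos: [0.5555, -0.005, 0.1315]
tool_rot: [-3.141, 0.0, 1.571]
wrist_force: [0.1, 0.1, -2.2]
finger_gap: 0.049
clock: 6.15
tcp_pos: [0.5537, -0.0063, 0.1139]
tool_rot: [-3.138, 0.001, 1.569]
wrist_force: [-0.6, -0.3, -1.9]
finger_gap: 0.0495
[ 0.55420578 -0.00604555  0.11459083]
```

View pics/w3.png

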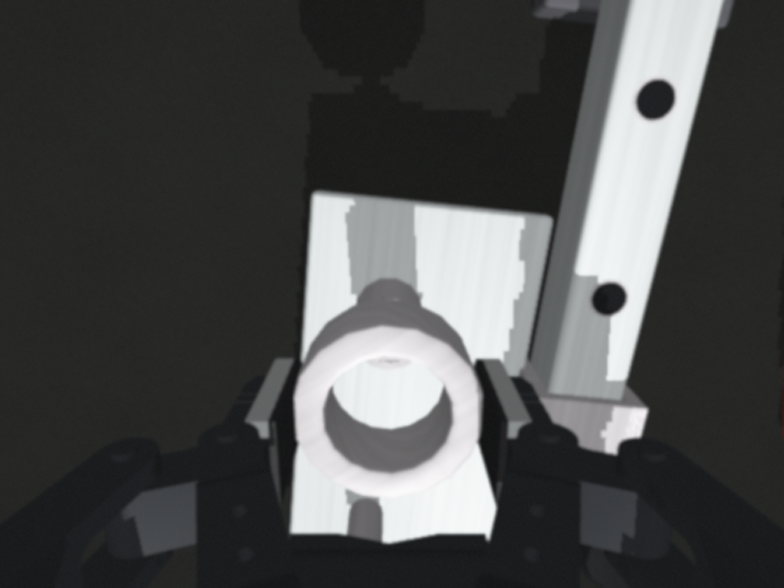

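The post is visible behind the ring at u 358–420, in line with the ring (388). Holes are at (655,99) and (609,298). I use these to recheck the post position.

```bash
python3 - <<'E'
from h import *
d=cam("wrist"); s=telemetry.observe()
a,b=[ray(d['W'],d['mtx'],u/1.4,v/1.4,.05)[:2] for u,v in((655,99),(609,298))]
e=(a-b)/np.linalg.norm(a-b); ex=np.array([e[1],-e[0]]); print(a,b,np.linalg.norm(a-b),np.degrees(np.arctan2(-e[0],e[1])))
print('thick',(a+b)/2-.055*e-.08*ex, 'post x from u', ray(d['W'],d['mtx'],389/1.4,290/1.4,.05), s['tcp_pos'],s['tool_rot'])
E
```

```text
[0.64243513 0.07554423] [0.63515617 0.00580299] 0.07012006253153368 -5.958445498626474
thick [ 0.55351846 -0.00572468] post x from u [0.55346882 0.00895483 0.05      ] [ 0.55471598 -0.00577616  0.1151016 ] [-3.14024263e+00  3.83740340e-04  1.56944642e+00]
```

```bash
python3 -m handwheel '{"dp":[[0,0,0.3],[0,0,0.3],[0,0,0.25],[0,0,0.25],[0,0,0.2],[0,0,0.1],[0,0,0.1],[0,0,0]],"spin":[0,0,0,0,0,0,0,0],"claw":[30,30,30,30,30,30,30,30]}'
```

```text
clock: 7.25
tcp_pos: [0.5554, -0.0048, 0.0555]
tool_rot: [-3.141, 0.0, 1.571]
wrist_force: [-0.4, 0.6, -1.9]
finger_gap: 0.0492
```

```bash
python3 -m handwheel '{"dp":[[0,0,0.03],[0,0,0],[0,0,0],[0,0,0],[0,0,-0.3],[0,0,-0.7],[0,0,-0.8],[0,0,-0.8],[0,0,0],[0,0,0]],"spin":[0,0,0,0,0,0,0,0,0,0],"claw":[30,75,75,75,75,75,75,75,75,75]}'
python3 - <<'E'
from h import *
d=cam("wrist"); save(d,'w4.png',1.4); c=cloud(d); print(telemetry.observe()['tcp_pos'])
p=c[(abs(c[...,0]-.554)<.03)&(abs(c[...,1]+.005)<.03)]; print(np.histogram(p[:,2],bins=np.arange(.02,.08,.004)))
E
```

```text
clock: 8.5
tcp_pos: [0.5552, -0.0048, 0.1586]
tool_rot: [3.141, -0.0, 1.571]
wrist_force: [-0.5, -0.9, -0.1]
finger_gap: 0.0639
[ 0.55486369 -0.00486353  0.15799946]
(array([   0,   15, 2386,   91,  117,  151,  186,  330, 2738,  473, 1010,
          0,    0,    0]), array([0.02 , 0.024, 0.028, 0.032, 0.036, 0.04 , 0.044, 0.048, 0.052,
       0.056, 0.06 , 0.064, 0.068, 0.072, 0.076]))
```

View pics/w4.png

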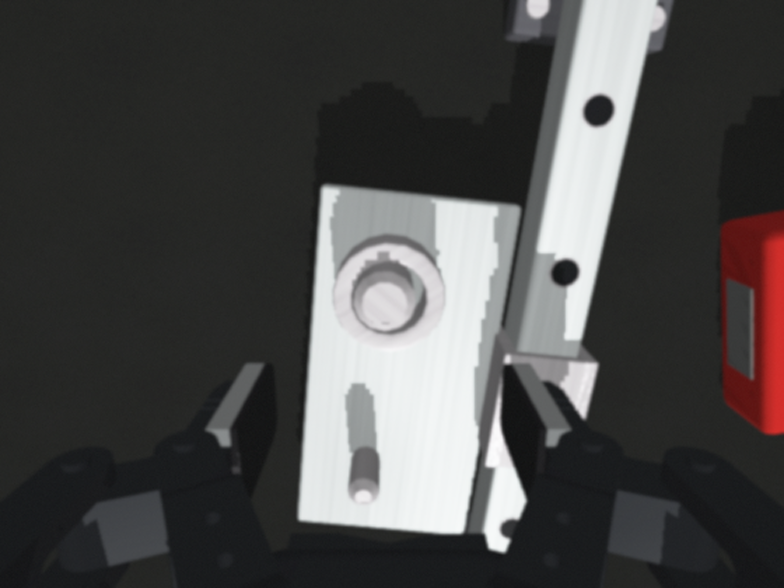

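The wide ring is seated: its top is at about 54 mm in depth, and it sits flat around the thick post at (388,296). Next is the narrow ring.

```bash
python3 -m handwheel '{"dp":[[0.5,-0.16,0],[0.9,-0.3,0],[1,-0.32,0],[1,-0.32,0],[1,-0.32,0],[1,-0.32,0],[1,-0.32,0],[1,-0.32,0],[0.7,-0.25,0],[0.38,-0.13,0]],"spin":[0,0,0,0,0,0,0,0,0,0],"claw":[75,75,75,75,75,75,75,75,75,75]}'
python3 -m handwheel '{"dp":[[0,0,0],[0,0,0]],"spin":[0,0],"claw":[75,75]}'
python3 - <<'E'
from h import *
d=cam("wrist"); c=cloud(d); i=d['img'].astype(int)
m=(abs(c[...,2]-.0237)<.0025)&(i.min(-1)>90)&(i.max(-1)-i.min(-1)<40)&(np.hypot(c[...,0]-.4446,c[...,1]-.334)<.04)
v,u=np.nonzero(m); print(m.sum(),u.min(),u.max(),v.min(),v.max(),cv2.minEnclosingCircle(c[m][:,:2].astype(np.float32)))
print('ray',ray(d['W'],d['mtx'],(u.min()+u.max())/2,(v.min()+v.max())/2,.024),telemetry.observe()['tcp_pos']); save(d,'w5.png',1.4)
E
```

```text
clock: 9.8
tcp_pos: [0.4437, 0.3356, 0.1574]
tool_rot: [-3.14, 0.001, 1.573]
wrist_force: [-0.2, -0.3, -0.1]
finger_gap: 0.0642
clock: 10.05
tcp_pos: [0.4457, 0.3327, 0.1581]
tool_rot: [-3.142, 0.001, 1.569]
wrist_force: [-0.7, 0.2, -0.5]
finger_gap: 0.0644
1638 247 302 169 222 ((0.44281473755836487, 0.3344300091266632), 0.019988542422652245)
ray [0.4429797  0.33541571 0.024     ] [0.44579123 0.33267053 0.15824527]
```

View pics/w5.png

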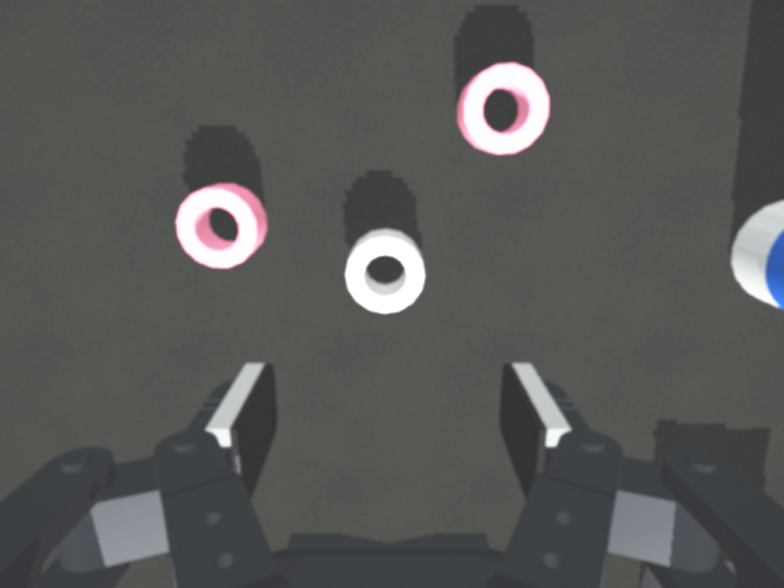

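The steel ring is at (385,272), with the pink ones clear at (221,226) and (504,108). I descend and grip.

```bash
python3 -m handwheel '{"dp":[[0.055,-0.07,0.5],[0,0,0.6],[0,0,0.6],[0,0,0.6],[0,0,0.6],[0,0,0.38],[0,0,0.06],[0,0,0],[0,0,0],[0,0,0]],"spin":[0,0,0,0,0,0,0,0,0,0],"claw":[75,75,75,75,75,75,75,75,40,15]}'
python3 -m handwheel '{"dp":[[0,0,0],[0,0,0],[0,0,0],[0,0,0]],"spin":[0,0,0,0],"claw":[15,15,15,15]}'
python3 -m handwheel '{"dp":[[0,0,-0.2],[0,0,-0.6],[0,0,-0.7],[0,0,-0.7],[0,0,-0.5],[0,0,0],[0,0,0]],"spin":[0,0,0,0,0,0,0],"claw":[15,15,15,15,15,15,15]}'
python3 - <<'E'
from h import *
d=cam("wrist"); c=cloud(d); i=d['img'].astype(int); s=telemetry.observe(); t=s['tcp_pos']
m=(abs(c[...,2]-t[2])<.004)&(i.min(-1)>110)&(i.max(-1)-i.min(-1)<40)&(np.hypot(c[...,0]-t[0],c[...,1]-t[1])<.024)
v,u=np.nonzero(m); print(m.sum(),u.min(),u.max(),v.min(),v.max(),np.median(c[m],0)-t,cv2.minEnclosingCircle(c[m][:,:2].astype(np.float32)),t)
save(d,'w6.png',1.4)
E
```

```text
clock: 11.35
tcp_pos: [0.4428, 0.337, 0.0261]
tool_rot: [3.14, -0.001, 1.57]
wrist_force: [-1.6, -1.6, 7.5]
finger_gap: 0.0378
clock: 11.85
tcp_pos: [0.4428, 0.337, 0.0261]
tool_rot: [3.14, -0.001, 1.571]
wrist_force: [-1.1, -1.4, 8.5]
finger_gap: 0.0377
clock: 12.72
tcp_pos: [0.4418, 0.3363, 0.1322]
tool_rot: [-3.141, 0.001, 1.571]
wrist_force: [-1.2, -0.0, -2.2]
finger_gap: 0.0375
5311 219 341 248 343 [-0.00099978 -0.00024631 -0.0025549 ] ((0.4416670799255371, 0.33736735582351685), 0.023516986519098282) [0.44170353 0.33613094 0.13192281]
```

View pics/w6.png

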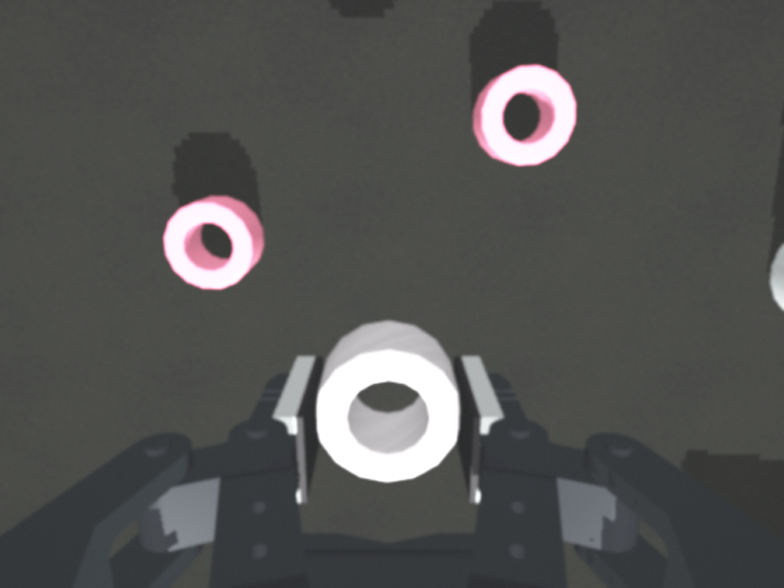

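The ring's top face spans u 317–460 and v 350–481. Next I compute its offset in the hand and recheck the thin post from w4, where its top is at about (363,495).

```bash
python3 - <<'E'
from h import *
d=cam("wrist"); s=telemetry.observe(); t=s['tcp_pos']; K=d['mtx']; z=t[2]-.0021
L,Rr,T,B=[ray(d['W'],K,u/1.4,v/1.4,z) for u,v in((317,415),(460,415),(388,350),(388,481))]
print(np.linalg.norm(L-Rr),np.linalg.norm(T-B)); off=np.array([(L+Rr)[0]/2,(T+B)[1]/2])-t[:2]; print('off',off,t)
M=np.eye(4); M[:3,:3]=R.from_euler('xyz',[3.1415,0,1.571]).as_matrix(); M[:3,3]=[.555,-.0049,.1583]; W=M@d['tool_from_camera']
for n,u,v in(('thin',363,495),('thick',384,305)): print(n,ray(W,K,u/1.4,v/1.4,.062))
print('target',np.array([.5433,-.1048])-off,'delta units',(np.array([.5433,-.1048])-off-t[:2])/.04)
E
```

```text
0.0379596454956695 0.039072630302545014
off [-0.00092382 -0.00193979] [0.44169525 0.33614142 0.13179322]
thin [ 0.54199915 -0.10355718  0.062     ]
thick [ 0.55234985 -0.00612745  0.062     ]
target [ 0.54422382 -0.10286021] delta units [  2.56321409 -10.97504084]
```

```bash
python3 -m handwheel '{"dp":[[-0.5,0.12,0],[-0.9,0.21,0],[-1,0.23,0],[-1,0.23,0],[-1,0.23,0],[-1,0.23,0],[-1,0.23,0],[-1,0.23,0],[-1,0.23,0],[-1,0.23,0]],"spin":[0,0,0,0,0,0,0,0,0,0],"claw":[15,15,15,15,15,15,15,15,15,15]}'
python3 -m handwheel '{"dp":[[-0.9,0.21,0],[-0.5,0.12,0],[-0.17,0.06,0.3],[0,0,0.1],[0,0,0],[0,0,0]],"spin":[0,0,0,0,0,0],"claw":[15,15,15,15,15,15]}'
python3 - <<'E'
from h import *
d=cam("wrist"); save(d,'w7.png',1.4); s=telemetry.observe(); print(s['tcp_pos'],s['tool_rot'])
E
```

```text
clock: 14.08
tcp_pos: [0.5283, -0.0422, 0.1323]
tool_rot: [-3.141, 0.0, 1.57]
wrist_force: [0.6, 0.7, -2.2]
finger_gap: 0.0377
clock: 14.82
tcp_pos: [0.5446, -0.1011, 0.1168]
tool_rot: [-3.142, -0.0, 1.572]
wrist_force: [-0.4, -0.2, -1.1]
finger_gap: 0.0378
[ 0.54469815 -0.101343    0.11698349] [ 3.14133834e+00 -2.34237727e-04  1.57204444e+00]
```

View pics/w7.png

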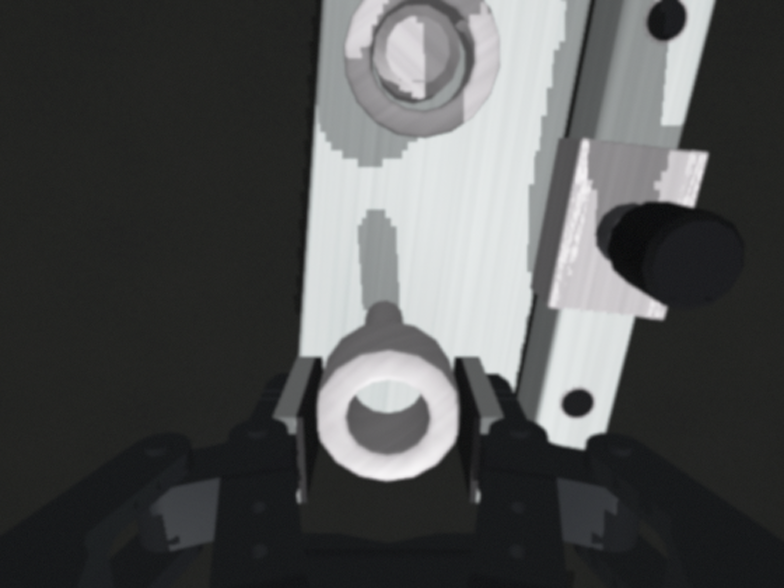

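The thin post shows behind the ring at u 366–402 (centre 384). Holes are at (577,403) and (666,20), and the knob top is at about (693,255).

```bash
python3 - <<'E'
from h import *
d=cam("wrist"); s=telemetry.observe(); K=d['mtx']
a,b,k=[ray(d['W'],K,u/1.4,v/1.4,z)[:2] for u,v,z in((666,20,.05),(577,403,.05),(693,255,.102))]
e=(a-b)/np.linalg.norm(a-b); ex=np.array([e[1],-e[0]]); print(np.linalg.norm(a-b),np.degrees(np.arctan2(-e[0],e[1])))
th=(a+b)/2-.05*e-.08*ex; print('thin',th,'knob',k,(a+b)/2)
print('postx',ray(d['W'],K,384/1.4,312/1.4,.035)[:2],ray(d['W'],K,384/1.4,312/1.4,.062)[:2])
print('ring now',s['tcp_pos'][:2]+[-.0009,-.0019],s['tcp_pos'])
E
```

```text
0.13986303920566417 -6.117106950418874
thin [ 0.5419385  -0.10567297] knob [ 0.62511382 -0.06165658] [ 0.62681104 -0.06448254]
postx [ 0.54214175 -0.10085861] [ 0.54228988 -0.0915917 ]
ring now [ 0.54384896 -0.10342264] [ 0.54474896 -0.10152264  0.11704305]
```

```bash
python3 -m handwheel '{"dp":[[-0.04,-0.04,0.1],[0,0,0.3],[0,0,0.3],[0,0,0.25],[0,0,0.2],[0,0,0.2],[0,0,0.1],[0,0,0.06],[0,0,0]],"spin":[0,0,0,0,0,0,0,0,0],"claw":[15,15,15,15,15,15,15,15,15]}'
```

```text
clock: 16.05
tcp_pos: [0.5431, -0.1039, 0.0565]
tool_rot: [3.141, 0.0, 1.571]
wrist_force: [0.2, 0.2, -1.0]
finger_gap: 0.0378
```

```bash
python3 -m handwheel '{"dp":[[0,0,0.02],[0,0,0],[0,0,0],[0,0,0],[0,0,-0.3],[0,0,-0.7],[0,0,-0.8],[0,0,-0.8],[0,0,0],[0,0,0]],"spin":[0,0,0,0,0,0.77,0,0,0,0],"claw":[15,65,65,65,65,65,65,65,65,65]}'
python3 - <<'E'
from h import *
d=cam("wrist"); save(d,'w8.png',1.4); c=cloud(d); i=d['img']; s=telemetry.observe(); print(s['tcp_pos'],s['tool_rot'])
p=c[(np.hypot(c[...,0]-.5425,c[...,1]+.1052)<.025)]; print(np.histogram(p[:,2],bins=np.arange(.02,.08,.003)))
p=c[(np.hypot(c[...,0]-.554,c[...,1]+.005)<.03)]; print(np.histogram(p[:,2],bins=np.arange(.02,.08,.003))[0])
E
```

```text
clock: 17.3
tcp_pos: [0.5428, -0.1038, 0.1597]
tool_rot: [3.141, -0.0, 1.463]
wrist_force: [1.0, 0.3, -0.3]
finger_gap: 0.0556
[ 0.54248813 -0.10375164  0.15920511] [-3.14071890e+00 -2.05728244e-05  1.46319486e+00]
(array([   0,    0,  219,  883,   59,   64,   71,   81,  122,  139,  697,
       1389,  169,  280,   30,    0,    0,    0,    0]), array([0.02 , 0.023, 0.026, 0.029, 0.032, 0.035, 0.038, 0.041, 0.044,
       0.047, 0.05 , 0.053, 0.056, 0.059, 0.062, 0.065, 0.068, 0.071,
       0.074, 0.077]))
[   0    0  284 1002   31   43   57   68   75   98 1385 2502  396 1457
  246    0    0    0    0]
```

View pics/w8.png

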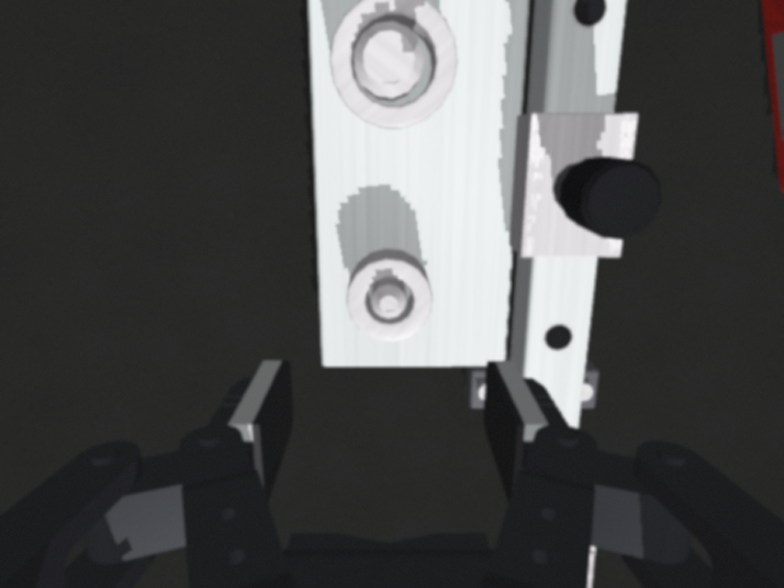

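Both rings are down, with their tops at about 54 mm in depth. The knob top is at about (618,198), and holes are at (558,337) and (590,10). Next I measure the knob.

```bash
python3 - <<'E'
from h import *
d=cam("wrist"); s=telemetry.observe(); K=d['mtx']; c=cloud(d)
a,b,k=[ray(d['W'],K,u/1.4,v/1.4,z)[:2] for u,v,z in((590,10,.05),(558,337,.05),(618,198,.102))]
print(np.linalg.norm(a-b),'mid',(a+b)/2,'ray',k)
t=c[(abs(c[...,2]-.102)<.003)&(np.hypot(c[...,0]-.627,c[...,1]+.063)<.03)]; print(len(t),cv2.minEnclosingCircle(t[:,:2].astype(np.float32)),np.median(t[:,2]))
T=s['tcp_pos'];Rm=R.from_euler('xyz',s['tool_rot']).as_matrix()
for g in((a+b)/2,k): print('units',Rm.T@(np.r_[g,.092]-T)/.04)
print(T,s['tool_rot'])
E
```

```text
0.13889596227066422 mid [ 0.62618752 -0.06442509] ray [ 0.62412603 -0.06265737]
2577 ((0.6261647343635559, -0.06385558098554611), 0.014273760840296745) 0.1013993450598003
units [1.20228284 1.9806368  1.66989517]
units [1.24068525 1.92465167 1.66997724]
[ 0.54235351 -0.1037395   0.15891312] [-3.14011840e+00  1.22627293e-05  1.46319251e+00]
```

```bash
python3 -m handwheel '{"dp":[[0.2,0.3,0],[0.35,0.6,0],[0.4,0.65,0],[0.22,0.37,0],[0.045,0.05,0],[0,0,0],[0,0,0]],"spin":[0,0,0,0,0,0,0],"claw":[75,75,75,75,75,75,75]}'
```

```text
clock: 18.27
tcp_pos: [0.626, -0.0645, 0.1595]
tool_rot: [-3.141, 0.0, 1.462]
wrist_force: [0.4, 0.2, 0.2]
finger_gap: 0.0638
```

```bash
python3 -m handwheel '{"dp":[[0,0,0.3],[0,0,0.5],[0,0,0.5],[0,0,0.33],[0,0,0],[0,0,0],[0,0,0],[0,0,0],[0,0,0],[0,0,0]],"spin":[0,0,0,0,0,0,0,0,0,0],"claw":[75,75,75,75,75,40,10,0,0,0]}'
python3 -m handwheel '{"dp":[[0,0,0],[0,0,0],[0,0,0],[0,0,0]],"spin":[0,0,0,0],"claw":[0,0,0,0]}'
```

```text
clock: 19.52
tcp_pos: [0.6278, -0.0641, 0.0956]
tool_rot: [3.139, -0.0, 1.463]
wrist_force: [1.8, -1.3, 7.1]
finger_gap: 0.0258
clock: 20.02
tcp_pos: [0.6278, -0.0641, 0.0956]
tool_rot: [3.139, -0.0, 1.463]
wrist_force: [1.7, -0.4, 6.1]
finger_gap: 0.0258
```

```bash
python3 -m handwheel '{"dp":[[0,0,-0.1],[0,0,-0.1],[0,0,-0.1],[0,0,-0.1],[0,0,-0.02],[0,0,0],[0,0,0]],"spin":[0,0,0,0,0,0,0],"claw":[0,0,0,0,0,0,0]}'
```

```text
clock: 20.9
tcp_pos: [0.6276, -0.064, 0.1106]
tool_rot: [3.14, 0.0, 1.463]
wrist_force: [8.6, -0.5, -11.8]
finger_gap: 0.026
```

```bash
python3 -m handwheel '{"dp":[[0.1,0,0],[0.2,0,0],[0.25,0,0],[0.25,0,0],[0.25,0,0],[0.25,0,0],[0.25,0,0],[0.12,0,0],[0,0,0],[0,0,0]],"spin":[0,0,0,0,0,0,0,0,0,0],"claw":[0,0,0,0,0,0,0,0,0,0]}'
```

```text
clock: 22.15
tcp_pos: [0.6347, 0.0025, 0.1105]
tool_rot: [3.14, 0.0, 1.463]
wrist_force: [8.5, -0.0, -10.9]
finger_gap: 0.0259
```

```bash
python3 -m handwheel '{"dp":[[0.05,0,0],[0.03,0,0],[0,0,0],[0,0,0]],"spin":[0,0,0,0],"claw":[0,0,0,0]}'
```

```text
clock: 22.65
tcp_pos: [0.6349, 0.0045, 0.1105]
tool_rot: [3.14, 0.001, 1.462]
wrist_force: [8.3, -1.9, -11.0]
finger_gap: 0.0261
```

```bash
python3 -m handwheel '{"dp":[[0.03,0,0],[0.01,0,0],[0,0,0]],"spin":[0,0,0],"claw":[0,0,0]}'
python3 -m handwheel '{"dp":[[0,0,0.08],[0,0,0.08],[0,0,0.08],[0,0,0.08],[0,0,0.06],[0,0,0.04],[0,0,0],[0,0,0]],"spin":[0,0,0,0,0,0,0,0],"claw":[0,0,0,0,0,0,0,0]}'
```

```text
clock: 23.02
tcp_pos: [0.6351, 0.006, 0.1105]
tool_rot: [3.14, 0.001, 1.462]
wrist_force: [7.9, -3.0, -10.5]
finger_gap: 0.0259
clock: 24.02
tcp_pos: [0.6353, 0.0063, 0.0956]
tool_rot: [3.139, 0.001, 1.462]
wrist_force: [2.1, -2.6, 6.1]
finger_gap: 0.026
```

The TCP height and force match the original pin-home state. One last check uses the fixed cameras.

```bash
python3 - <<'E'
from h import *
s=telemetry.observe(); e=np.array([.107,.9943]); ex=np.array([e[1],-e[0]])
print(s['tcp_pos'],s['wrist_force'],s['clock'])
d1=cam("scene"); d2=cam("side")
k=np.array([.6352,.0058])
for n,d in(("scene",d1),("side",d2)):
    c=cloud(d)
    for nm,o in(('wide',.05),('narrow',-.05)):
        g=k-.08*ex+o*e; p=c[np.hypot(c[...,0]-g[0],c[...,1]-g[1])<.026]; p=p[p[:,2]>.048]; print(n,nm,g.round(3),np.histogram(p[:,2],bins=[.048,.051,.054,.057,.060,.064,.07])[0])
a=cv2.resize(d1['img'][200:310,170:350],(780,477)[::1] if 0 else (540,330)); b=cv2.resize(d2['img'][130:260,190:360],(432,330))
im=np.vstack([np.hstack([a,np.zeros((330,240,3),np.uint8)]),np.zeros((0,780,3),np.uint8)])
im=np.zeros((600,780,3),np.uint8); im[:330,:540]=a; im[330:,300:653]=cv2.resize(b,(353,270)); cv2.imwrite('pics/fin.png',im[...,::-1])
E
```

```text
[0.63528628 0.00625964 0.09558121] [ 2.11544638 -2.57691976  6.14752184] 24.025
scene wide [0.561 0.064] [18 76 72 28 50  6]
scene narrow [ 0.55  -0.035] [12 28 27  5  5  0]
side wide [0.561 0.064] [ 33 126  23  34  34   0]
side narrow [ 0.55  -0.035] [29 79 16 13  3  0]
```

View pics/fin.png

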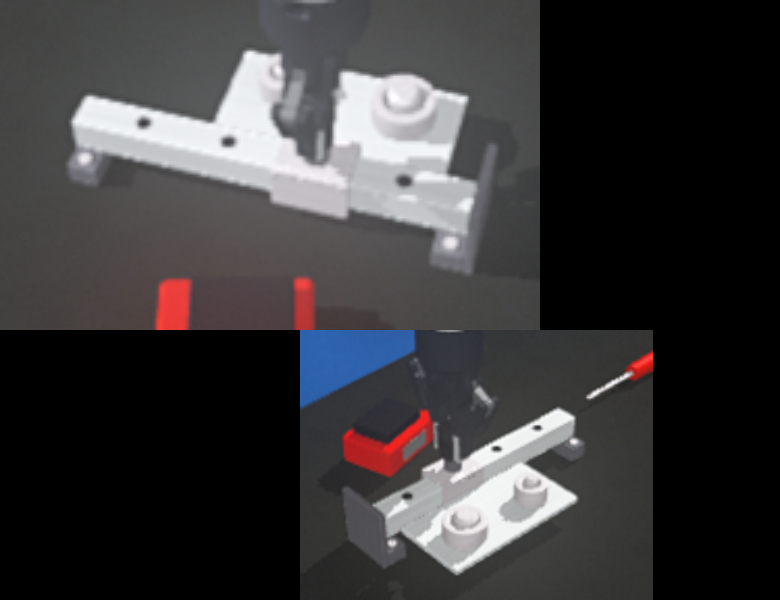

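The sleeve sits between the second and fourth holes, with holes visible at (144,122), (229,141) and (404,181). Both rings are flat on the deck, and the battery and screwdriver are undisturbed.

```bash
python3 -c "
from workcell import workorder; print(workorder.finish_job())"
```

```text
the job is handed in; nothing more can be done
None
```

The job is done and handed in at about 24 s, with the gripper still holding the knob.

- **Rings:** the wide ring is on the thick post and the narrow steel ring is on the thin post. Both went down without resistance. In the wrist camera's depth both tops read about 54 mm above the bench, which is right for sitting flat on the deck.
- **Lock:** I lifted the knob 15 mm, moved the section about 70 mm to the next hole towards the plate, and lowered the pin. The tool came back to the same height as at the start with the pin home (95.6 mm), with the same 6 N upward force. Nothing suggests the pin is riding on the tube. The fingers hide the pin, so I judged "home" from height and force rather than by seeing it.
- **Other items:** I never touched the screwdriver, spray can, battery or pink rings. The last picture shows the battery and screwdriver undisturbed, but the can and pink rings were outside that crop.

Two readings disagreed slightly. The gripper read 2–3 mm less than the true diameter on the rings and the knob. The fixed cameras' final depth readings for the ring tops were noisier, at about 51–57 mm, but still consistent with the rings being seated.

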